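# Load the reference cell into the gas analyser bay

## Robot

A 6-joint arm with a two-finger parallel gripper is mounted at the origin on a cart in front of the work surface, level with it; the furniture and walls round the work are solid. World frame = base frame: x ahead of the robot, y to its left, z up, the work surface at z = 0. Lengths are in m, angles in rad, forces in N, time in s.
With the tool pointing down it reaches from about 0.4 to 0.825 m from the base axis. Payload 7 kg.
Tool frame: the origin (TCP) lies at the centre of the arm's flange, where the gripper is bolted on; the fingertips stand 178 mm ahead of it and the grasp point (between the pads) lies 159 mm ahead of it; z points along the fingers, y is the direction in which the jaws open and shut (so a half turn about z gives the same grasp; the last joint's range is limited). The gripper opens to 88 mm and grips with 3 to 60 N. Pads are 19 mm wide; open, the fingers measure 130 mm over their backs; the gripper's body (78 mm by 193 mm) begins 47 mm behind the grasp point.
Start: joints at [1.631, 0.359, 0.012, 0, -1.224, -0.288], TCP at [0.152, 0.658, 0.405] pointing down, gripper open.
Joint ranges: [-3.07, 3.07], [-1.43, 2.12], [-1.02, 1.25], [-3.03, 1.67], [-3.05, -0], [-3.03, 3.03]. Speed limits (rad/s): [2.39, 2.39, 3.01, 3.14, 3.14, 3.14].

## Interface

Orientations are given as [roll, pitch, yaw] about the fixed x, y, z axes, in that order (R = Rz(yaw) Ry(pitch) Rx(roll)).
In Python, from station import * gives the robot as it stands.
- The arm moves only by the tool send_rows, never from a script. Its argument "motion" is a list of rows, each an object with "offset": the shift along the tool's x, y, z in cm, a list of three; "turn": the turn about the tool's z in degrees. In form: [{"offset": [x, y, z], "turn": turn}, ...]. A call has 1 to 8 rows; each row is the pose to reach, as a shift and turn from the pose commanded when the call began, along the tool's axes at that moment; what a row does not reach only later rows make up. A row lasts 1/10 s, in which the tool goes at most 50 mm and 8.59 degrees, less where a joint would pass 70% of its speed; a pose out of reach is approached as far as the arm can. A call with a gripper value outside its range is refused whole. "hand" is the opening, from -1 (shut) to 1 (fully open), set as the call begins (left out, the last holds). The fingers move at their own pace and stop on an object; "squeeze" is the grip in N (left out, the last holds). Time passes only in rows, so rows that repeat a pose let the fingers close. It gives the time, the measured TCP pose, the force and the opening at its end, in the units of the state.
- get_state(): the state, without advancing time (a new reading comes with each control period).
- grab_frame(name): name is "side" or "top"; returns a dict with "frame" (420x560x3 uint8, blue, green, red), "range_z" (420x560 float32, m along the optical axis (not along the pixel's ray), 0 where there is no reading), "vertical_fov" (degrees; the focal length in pixels is half the picture's height over the tangent of half this angle, whatever the lens; pixels are square), "cx", "cy" (the principal point, pixels), "cam_to_world" (4x4, takes a point from camera to world coordinates). Camera axes: x right, y up, looking along -z (the intrinsics and any distortion apply to the point x, -y, -z); pixel columns grow to the right and rows downward; lengths in m; the calibration is good to about 2 mm. A picture is of the moment at which its call begins.
- job_done(): hands the job in, once; it reports no verdict.
The state is a dict: "t": time; "q": joint angles; "qd": joint speeds; "joint_efforts": joint torques, N m; "eef_pos": TCP position; "ee_rot": TCP orientation; "force": force on the tool from outside, world axes, zero at the start; "moment": the same for the moment, N m; "width": finger opening in m.
Only numpy, scipy, OpenCV 4.12 (cv2) and the standard library are available. Lean on these libraries where they do the work, as an engineer would, in place of code of your own. Each camera call takes 0.05 s, during which the arm holds its last target. There are 200 camera calls.

## Task

Move the reference cell cartridge from its storage sleeve to the analyser bay. Only its nose sticks out of the sleeve: draw it out by the nose, lay it flat on the bench and let go of it, then take it by its tail, start it nose first into the mouth of the bay and press it fully home, until its collar meets the face of the bay and the sprung catch has dropped into its groove. Leave the flask, the beaker and the weight behind the work undisturbed.

Things in the scene. Friction and masses are not known exactly. Their poses are not given: they have to be found in the camera images.
- cartridge: Bar, 130 mm long, about 0.16 kg, flat underside. Bare aluminium nose 75 long x 28 wide x 30 high, black collar 7 thick x 42 wide x 38 high, ribbed grey tail 48 long x 28 wide x 30 high (mm). Origin: on the underside, mid-width, at the collar's nose-side face. +x to the nose tip (x = 75 mm; last 11 mm tapered), +z up. Balances near x = -9 mm. Top groove for the catch at x = 55 mm.
- cartridge_tail (a point): Centre of the flat end face of the cartridge's tail: 55 mm behind the cartridge's origin, 15 mm above its underside. Axes as the cartridge.
- sleeve: Grey storage sleeve, fixed: level roofed tunnel 60 mm wide, 69 mm high, closed at the back. Origin on the bench; +x points out of its mouth, which is at x = 35 mm. At the start the cartridge lies loosely in it tail first, 20 mm above the bench, about over this origin, with the same +x; 40 mm of nose stick out. It slides out along +x and is clear after 92 mm.
- bay: White analyser bay, fixed: level roofed tunnel, inside 31 mm wide, 33 high, 88 deep, floor 24 mm above the bench; roof 65 mm, catch housing 85 mm above it. Origin on the bench, on the tunnel axis, under the plane of the mouth face (flared 36 mm wide, 38 high); +x points into the bay. Fully home, the cartridge's origin is 24 mm straight above this origin and its +x along this +x.
- apron_edge (a point): Middle of the front edge of the bay's apron: the tunnel floor runs 50 mm out of the mouth (to bay x = -50 mm), 24 mm above the bench. A cheek, 55 mm high, stands on each side of it, 45 mm apart inside. The collar passes between the cheeks; fingers round the tail do not, so the last 20 mm or so must be pushed from behind on the tail's end face. Axes as the bay.
- catch (a joint): Sprung steel roller in the roof of the bay, 55 mm behind the mouth face: how far it is lifted, in m. It reads 0 when down (bay empty, or dropped into the cartridge's groove) and 0.003 while it rides on top of the nose. It takes a push of about 5 to 15 N to drive the nose under it.
- flask: Stoppered conical flask, 66 mm wide, 111 mm high, standing behind the work; origin at the centre of its underside. Bystander.
- beaker: Small glass beaker, 55 mm wide, 68 mm high, behind the work; origin at the centre of its underside. Bystander.
- weight: Brass-coloured knobbed weight, 28 mm wide, 35 mm high, behind the work; origin at the centre of its underside. Bystander.

How it is judged:
On the way:
1. the cartridge, clear of the sleeve, lies flat on the bench and is let go (height (world z) of cartridge below 0.004 m and angle between cartridge's own z axis and vertical below 0.1 rad and horizontal distance between cartridge and sleeve above 0.08 m and contact force between the fingers and cartridge below 0.1 N and linear speed of cartridge below 0.03 m/s), for 0.2 s.
At the end, for the whole second after the job is handed in: The cartridge is in the bay, nose first and at rest: its collar face within 3 mm of the bay's mouth face, within 4 mm of the axis sideways and in height, in line within 0.06 rad, and the catch has dropped back (lifted less than 1.5 mm) (x of cartridge in the frame of bay between -0.003 and 0.003 m and y of cartridge in the frame of bay between -0.004 and 0.004 m and z of cartridge in the frame of bay between 0.02 and 0.028 m and angle between the x axis of cartridge and the x axis of bay, either way round below 0.06 rad and value of joint catch below 0.0015 m and linear speed of cartridge below 0.01 m/s); the robot touches nothing.
It fails at once if the flask is moved more than 20 mm or tipped (distance of flask from where it was at the start of the episode above 0.02 m or angle between flask's own z axis and vertical above 0.4 rad).
It fails at once if the beaker is moved more than 20 mm or tipped (distance of beaker from where it was at the start of the episode above 0.02 m or angle between beaker's own z axis and vertical above 0.4 rad).
It fails at once if the weight is moved more than 20 mm or tipped (distance of weight from where it was at the start of the episode above 0.02 m or angle between weight's own z axis and vertical above 0.4 rad).
It also fails if it takes over 56 s, if anything falls off the work surface, if the arm or the gripper's body presses on something with over 40 N, if the wrist force passes 120 N, or if a joint passes its speed limit or range.

## Working session

There is one attempt and no reset: what is moved stays moved. The work goes in short steps, Python scripts to look and compute and a tool call to move; the robot and the scene stay as the last step left them, time stands still between calls to the robot, and variables do not carry over. Pictures are saved under pics/ and viewed, about 8 in all and at most 12, crops included, and the job is handed in when it is done.

Besides the shell and the picture viewer there is one more tool, called after ">>>" by a JSON object that holds its "fn" and its "kwargs". send_rows: Moves the arm, as the interface text tells. Its arguments: {"type":"object","properties":{"motion":{"type":"array"},"hand":{"type":"number"},"squeeze":{"type":"number"}},"required":["motion"]}

```bash
mkdir -p pics; ls; cat > h.py <<'E'
from station import *
import numpy as np, cv2
def save(name,fn):
    g=grab_frame(name); np.savez('pics/'+fn+'.npz',**{k:v for k,v in g.items()}); cv2.imwrite('pics/'+fn+'.png',g['frame']); return g
def load(fn): return dict(np.load('pics/'+fn+'.npz',allow_pickle=True))
def cloud(g):
    h,w=g['range_z'].shape; f=h/2/np.tan(np.radians(float(g['vertical_fov']))/2)
    v,u=np.mgrid[:h,:w]; z=g['range_z']
    p=np.stack([(u-g['cx'])/f*z,-(v-g['cy'])/f*z,-z],-1)
    T=g['cam_to_world']; P=p@T[:3,:3].T+T[:3,3]; P[z<=0]=np.nan; return P
E
python3 - <<'E'
from h import *
for n in('side','top'):
    g=save(n,n+'0'); print({k:(v if np.size(v)<20 else np.shape(v)) for k,v in g.items()})
a=cv2.imread('pics/side0.png');b=cv2.imread('pics/top0.png')
print(get_state())
E
```

```text
pics
{'frame': (420, 560, 3), 'range_z': (420, 560), 'vertical_fov': 42.631693805799856, 'cx': 283.32637365822006, 'cy': 213.1692702367439, 'cam_to_world': array([[ 0.99605301,  0.04491714, -0.07655626,  0.46562995],
       [-0.08772935,  0.62927881, -0.77221223, -0.95212225],
       [ 0.01348966,  0.77588055,  0.63073561,  0.88933215],
       [ 0.        ,  0.        ,  0.        ,  1.        ]])}
{'frame': (420, 560, 3), 'range_z': (420, 560), 'vertical_fov': 49.437954742410874, 'cx': 278.9406767948245, 'cy': 209.76779120878078, 'cam_to_world': array([[-0.01992163,  0.99666488, -0.07913434,  0.46890762],
       [-0.9996946 , -0.02101467, -0.01300364,  0.02368445],
       [-0.01462326,  0.07885112,  0.99677914,  1.30546824],
       [ 0.        ,  0.        ,  0.        ,  1.        ]])}
{'t': 0.1, 'q': array([ 1.63113274e+00,  3.59287624e-01,  1.11762723e-02, -2.91985501e-04,
       -1.22408875e+00, -2.88088421e-01]), 'qd': array([ 0.00143642, -0.00123981,  0.00193773,  0.00234799, -0.00168125,
        0.0006416 ]), 'joint_efforts': array([-1.10089695e-03, -5.84166169e+01,  2.93748701e+01,  7.01551706e+00,
        1.00924724e-02, -5.90276227e-05]), 'eef_pos': array([0.15238099, 0.65740472, 0.40384827]), 'ee_rot': array([ 3.14016874e+00, -1.35682818e-04, -2.27851323e-01]), 'force': array([-0.38466627,  0.361424  , -0.41694739]), 'moment': array([-0.02242611,  0.0433635 ,  0.02621147]), 'width': 0.087502961600914}
```

View pics/top0.png

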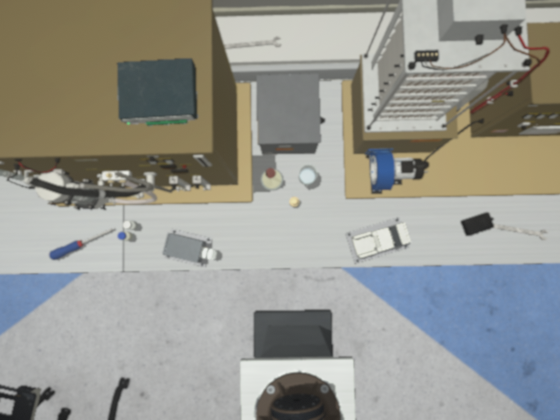

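View pics/side0.png

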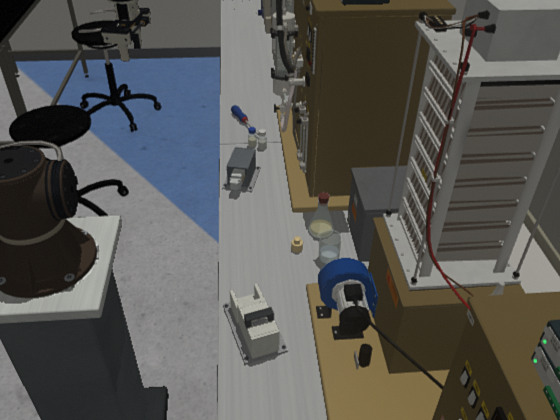

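```bash
python3 - <<'E'
from h import *
t=load('top0');s=load('side0')
f=lambda g,x0,x1,y0,y1,w,h:cv2.resize(g['frame'][y0:y1,x0:x1],(w,h),interpolation=cv2.INTER_CUBIC)
A=np.hstack([f(t,155,225,225,275,400,286),f(t,340,415,212,266,400,286)])
B=np.hstack([f(s,215,285,140,200,400,300),f(s,215,295,275,365,400,300)])
cv2.imwrite('pics/z0.png',np.vstack([A,B]))
P=cloud(t); print(np.nanmedian(P[205:240,220:280,2]),np.nanstd(P[225:240,225:280,2]))
P2=cloud(s);print(np.nanmedian(P2[150:250,222:226,2]), P2[200,224])
for n,g,Q in(('top',t,P),('side',s,P2)):
  for lab,(x0,x1,y0,y1) in {'sl':(155,225,225,275),'bay':(340,420,212,266)}.items():
    if n=='side': continue
    print(n,lab); print((Q[y0:y1:3,x0:x1:4,2]*1000).round().astype(int))
E
```

```text
-0.00016875846646469128 0.0026544289874730464
0.0009100791291166699 [0.41913949 0.20099173 0.00240312]
top sl
[[                   2                    1                    1
                     3                    0                    1
                     1                    0                   -3
                    -3                    1                   -3
                    -5                    1                    2
                    -7                   -7                   -8]
 [                   2                    1                   -1
                     0                    3                   -4
                    -1                   -2                   -2
                     4                   -2                    0
                     1                   -5                    1
                     0                    1                   -3]
 [                   7                   -4                   -1
                    -1                    3                    1
                     4                    4                    0
             
[... 12857 characters left out ...]
     -1                    4
                     1                   -1                    0
                     1                    2                    0
                     1                   -1]
 [                   0                    0                    1
                     0                    1                   -1
                    -4                   -1                   -3
                    -4                    1                    2
                    -2                   -2                   -1
                     3                   -2                   -3
                    -3                   -1]]<stdin>:12: RuntimeWarning: invalid value encountered in cast
```

View pics/z0.png

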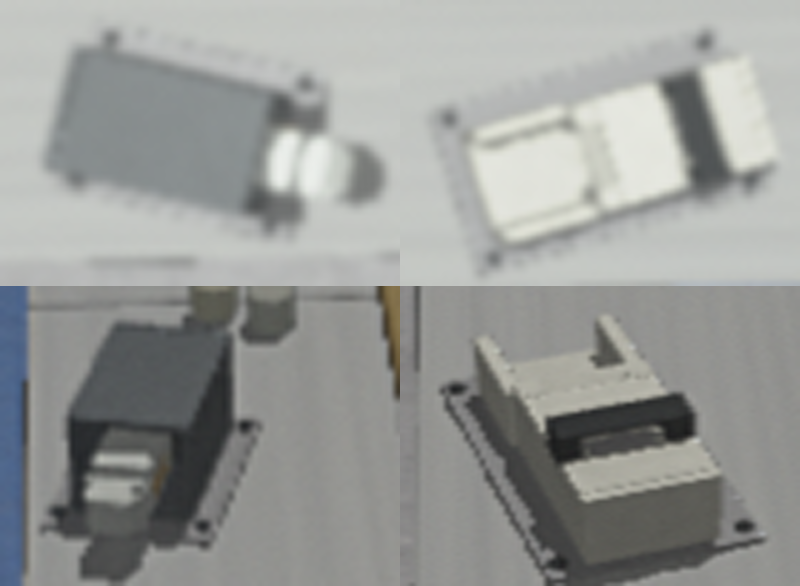

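```bash
cat >> h.py <<'E'
def ray(g,uv,zp):
    uv=np.asarray(uv,float).reshape(-1,2); h=g['range_z'].shape[0]; f=h/2/np.tan(np.radians(float(g['vertical_fov']))/2)
    d=np.c_[(uv[:,0]-g['cx'])/f,-(uv[:,1]-g['cy'])/f,-np.ones(len(uv))]@g['cam_to_world'][:3,:3].T
    o=g['cam_to_world'][:3,3]; return (o+d*((zp-o[2])/d[:,2])[:,None])[:,:2]
def rect(g,m,zp):
    v,u=np.nonzero(m); P=ray(g,np.c_[u,v],zp); (c,s,a)=cv2.minAreaRect((P*1000).astype(np.float32)); return np.round(c,1),np.round(s,1),round(a,2)
E
python3 - <<'E'
from h import *
for n in('top','side'):
  g=load(n+'0');P=cloud(g);z=cv2.medianBlur(np.nan_to_num(P[...,2]).astype(np.float32),3)
  for lab,(x0,x1,y0,y1) in ({'sl':(155,228,225,272),'bay':(335,420,210,266)} if n=='top' else {'sl':(215,285,140,200),'bay':(215,295,275,365)}).items():
    R=np.zeros(z.shape,bool);R[y0:y1,x0:x1]=1
    for nm,lo,hi,zp in([('roof',60,80,.069),('nose',36,58,.05)] if lab=='sl' else [('roof',57.5,75,.065),('hous',77,95,.085),('all',40,75,.060),('apron',14,34,.024)]):
      m=R&(z*1000>lo)&(z*1000<hi)
      k,l,st,c=cv2.connectedComponentsWithStats(m.astype(np.uint8)); i=1+np.argmax(st[1:,4]); m=l==i
      print(n,lab,nm,m.sum(),*rect(g,m,zp), 'med3d',(np.nanmean(P[m],0)*1000).round(1))
E
```

```text
top sl roof 810 [471.  305.4] [99.3 60.1] 75.48 med3d [470.8 305.1  68.8]
top sl nose 162 [454.1 238.6] [44.2 29.2] 75.33 med3d [454.4 240.4  46.6]
top bay roof 387 [ 483.  -239.7] [56.1 52.3] 15.16 med3d [ 482.9 -239.8   63.5]
top bay hous 143 [ 491.1 -268.3] [55.3 18.6] 16.25 med3d [ 491.2 -268.1   84.5]
top bay all 513 [ 476.2 -215.6] [ 61.6 104. ] 14.49 med3d [ 479.4 -228.8   60.9]
top bay apron 338 [ 470.4 -194.2] [60.6 58.4] 16.44 med3d [ 469.4 -193.6   23.7]
side sl roof 482 [470.4 300.3] [107.7  63. ] 75.65 med3d [470.2 299.   69.2]
side sl nose 303 [466.7 280.3] [166.2  64.8] 71.64 med3d [463.2 257.7  46.8]
side bay roof 919 [ 487.2 -264.9] [ 58.6 100.5] 15.47 med3d [ 487.5 -268.6   64.5]
side bay hous 256 [ 488.8 -273.4] [57.  24.5] 15.63 med3d [ 488.3 -271.8   84.7]
side bay all 1328 [ 481.2 -248.8] [ 63.8 153.1] 16.44 med3d [ 484.4 -264.1   60.2]
side bay apron 294 [ 459.1 -253.6] [ 56.2 160.6] 37.82 med3d [ 479.3 -282.2   24.1]
```

```bash
cat >> h.py <<'E'
from scipy.spatial.transform import Rotation as Ro
def plan(x,y,gz,yawdeg):
    s=get_state(); R=Ro.from_euler('xyz',s['ee_rot']).as_matrix(); d=np.array([x,y,gz+.159])-s['eef_pos']
    yaw=np.degrees(s['ee_rot'][2]); print('off cm',(R.T@d*100).round(2),'turn',round((yaw-yawdeg+180)%360-180,2),'t',s['t'])
def st():
    s=get_state();print(s['t'],'grasp',(s['eef_pos']-[0,0,.159]).round(4),'rot',np.degrees(s['ee_rot']).round(2),'F',s['force'].round(1),'w',round(s['width'],4),'q',s['q'].round(2))
E
python3 - <<'E'
from h import *
g=load('top0');P=cloud(g)
for n,(u,v) in dict(flask=(271,178),beaker=(308,175),weight=(294,202)).items(): print(n,P[v-2:v+3,u-2:u+3].reshape(-1,3).mean(0).round(3))
plan(.4536,.238,.12,-104.5); plan(.4536,.238,.038,-104.5)
E
```

```text
flask [0.651 0.059 0.09 ]
beaker [ 0.668 -0.044  0.024]
weight [ 0.591 -0.002  0.031]
off cm [38.82 34.03 12.54] turn 91.45 t 0.1
off cm [38.81 34.02 20.74] turn 91.45 t 0.1
```

>>> {"fn": "send_rows", "kwargs": {"motion": [{"offset":[4.2,3.7,0.5],"turn":8.5},{"offset":[8.4,7.4,1],"turn":17},{"offset":[12.6,11.1,2],"turn":25.5},{"offset":[16.8,14.8,3],"turn":34},{"offset":[21,18.5,4],"turn":42.5},{"offset":[25.2,22.2,5],"turn":51},{"offset":[29.4,25.8,6],"turn":59.5},{"offset":[33.6,29.4,7],"turn":68}], "hand": 1}}

```text
t: 0.9
eef_pos: [0.3836, 0.3348, 0.3436]
ee_rot: [-3.142, 0.0, -1.42]
force: [0.7, 0.6, -0.4]
width: 0.0877
```

```bash
python3 -c "
from h import *
st();plan(.4536,.238,.12,-104.5)"
```

```text
0.9 grasp [0.3836 0.3348 0.1846] rot [-1.800e+02  1.000e-02 -8.138e+01] F [ 0.7  0.6 -0.4] w 0.0877 q [ 1.1   0.14 -0.44 -0.   -1.   -0.95]
off cm [10.62 -5.47  6.46] turn 23.12 t 0.9
```

>>> {"fn": "send_rows", "kwargs": {"motion": [{"offset":[4.2,-2.1,2],"turn":8},{"offset":[8.4,-4.2,4],"turn":16},{"offset":[10.6,-5.5,6],"turn":23},{"offset":[10.6,-5.5,6],"turn":23},{"offset":[10.6,-5.5,6],"turn":23},{"offset":[10.6,-5.5,6],"turn":23}]}}

```text
t: 1.5
eef_pos: [0.4538, 0.2412, 0.2844]
ee_rot: [-3.141, 0.001, -1.814]
force: [-0.2, -0.6, -0.1]
width: 0.0876
```

```bash
python3 -c "
from h import *
st();plan(.4536,.238,.12,-104.5)
g=save('top','t1');s=save('side','s1')
f=lambda g,x0,x1,y0,y1:cv2.resize(g['frame'][y0:y1,x0:x1],(400,400),interpolation=cv2.INTER_CUBIC)
cv2.imwrite('pics/z1.png',np.hstack([f(g,150,290,170,310),f(s,180,320,90,230)]))"
```

```text
1.5 grasp [0.4538 0.2412 0.1254] rot [-1.7997e+02  3.0000e-02 -1.0396e+02] F [-0.2 -0.6 -0.1] w 0.0876 q [ 0.87  0.21 -0.5   0.   -0.86 -1.11]
off cm [ 0.31 -0.05  0.54] turn 0.54 t 1.5
```

View pics/z1.png

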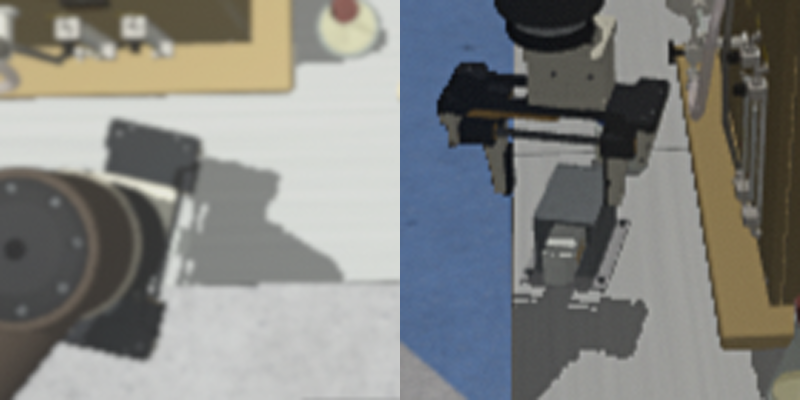

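Picture 4 (t1/s1 crops): the gripper straddles the nose (fingers at about (500,180) and (618,180) in the crop, nose at (562,245)), lined up with it.

>>> {"fn": "send_rows", "kwargs": {"motion": [{"offset":[0.3,0,3],"turn":0.5},{"offset":[0.3,0,6],"turn":0.5},{"offset":[0.3,0,8],"turn":0.5},{"offset":[0.3,0,8.7],"turn":0.5},{"offset":[0.3,0,8.7],"turn":0.5},{"offset":[0.3,0,8.7],"turn":0.5},{"offset":[0.3,0,8.7],"turn":0.5}]}}

```text
t: 2.3
eef_pos: [0.4534, 0.2383, 0.1982]
ee_rot: [-3.14, 0.002, -1.824]
force: [0.6, 0.4, -0.3]
width: 0.0875
```

>>> {"fn": "send_rows", "kwargs": {"motion": [{"offset":[0,0,0],"turn":0},{"offset":[0,0,0],"turn":0},{"offset":[0,0,0],"turn":0},{"offset":[0,0,0],"turn":0},{"offset":[0,0,0],"turn":0},{"offset":[0,0,0],"turn":0},{"offset":[0,0,0],"turn":0},{"offset":[0,0,0],"turn":0}], "hand": -1, "squeeze": 35}}

```text
t: 3.1
eef_pos: [0.4531, 0.2376, 0.1969]
ee_rot: [3.141, -0.0, -1.825]
force: [-0.8, 0.6, -0.0]
width: 0.0295
```

```bash
python3 -c "
from h import *
st()"
```

```text
3.1 grasp [0.4531 0.2376 0.0379] rot [ 1.7999e+02 -1.0000e-02 -1.0455e+02] F [-0.8  0.6 -0. ] w 0.0295 q [ 0.87  0.33 -0.59 -0.   -0.64 -1.12]
```

>>> {"fn": "send_rows", "kwargs": {"motion": [{"offset":[0,0,0],"turn":0},{"offset":[0,0,0],"turn":0},{"offset":[1,0,0],"turn":0},{"offset":[2,0,0],"turn":0},{"offset":[3.5,0,0],"turn":0},{"offset":[5,0,0],"turn":0},{"offset":[6.5,0,0],"turn":0},{"offset":[6.5,0,0],"turn":0}]}}

```text
t: 3.9
eef_pos: [0.4356, 0.1721, 0.1969]
ee_rot: [3.141, -0.001, -1.827]
force: [-0.6, -0.8, -0.4]
width: 0.0279
```

>>> {"fn": "send_rows", "kwargs": {"motion": [{"offset":[1.5,0,-0.2],"turn":0},{"offset":[3,0,-0.2],"turn":0},{"offset":[4.5,0,-0.2],"turn":0},{"offset":[5.5,0,-0.2],"turn":0},{"offset":[5.5,0,-0.2],"turn":0},{"offset":[5.5,0,-0.2],"turn":0}]}}

```text
t: 4.5
eef_pos: [0.4232, 0.1214, 0.1991]
ee_rot: [-3.141, 0.0, -1.825]
force: [-0.8, 0.5, -1.6]
width: 0.028
```

```bash
cat >> h.py <<'E'
def both(tag,a,b,w=140):
    g=save('top','t'+tag);s=save('side','s'+tag)
    f=lambda g,c:cv2.resize(g['frame'][c[1]:c[1]+w,c[0]:c[0]+w],(400,400),interpolation=cv2.INTER_CUBIC)
    cv2.imwrite('pics/z'+tag+'.png',np.hstack([f(g,a),f(s,b)]))
E
python3 -c "
from h import *
st();both('2',(160,180),(180,110))"
```

```text
4.5 grasp [0.4232 0.1214 0.0401] rot [-1.7998e+02  2.0000e-02 -1.0458e+02] F [-0.8  0.5 -1.6] w 0.028 q [ 0.73  0.23 -0.75  0.   -0.59 -0.98]
```

View pics/z2.png

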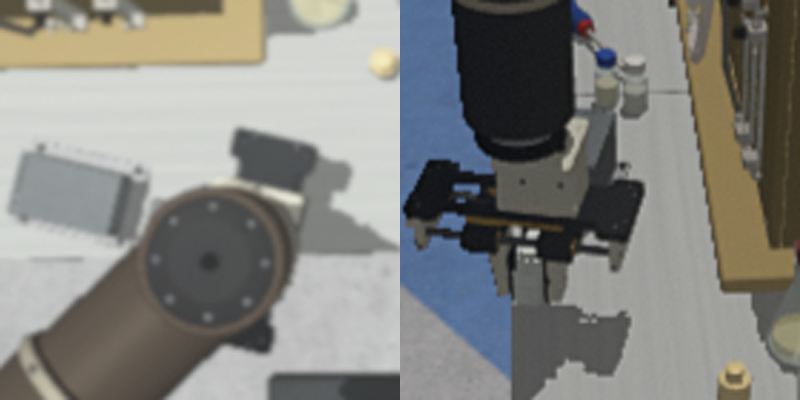

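```bash
python3 -c "
from h import *
for n in('top','side'):
  g=load(n+'0');P=cloud(g).reshape(-1,3);m=(abs(P[:,2])<.012)
  for y in np.arange(-.4,.45,.1):
    q=P[m&(abs(P[:,1]-y)<.02)&(P[:,0]<.6)]
    print(n,round(y,2),np.sort(q[:,0])[:4].round(3) if len(q)>4 else None)
"
```

```text
top -0.4 [0.406 0.406 0.406 0.406]
top -0.3 [0.408 0.408 0.408 0.408]
top -0.2 [0.407 0.407 0.407 0.407]
top -0.1 [-0.012 -0.011 -0.01  -0.009]
top -0.0 [0.082 0.085 0.087 0.088]
top 0.1 [-0.008 -0.004 -0.002 -0.001]
top 0.2 [0.406 0.406 0.406 0.406]
top 0.3 [0.406 0.406 0.406 0.406]
top 0.4 [0.407 0.407 0.407 0.408]
side -0.4 [0.404 0.405 0.405 0.405]
side -0.3 [0.404 0.404 0.406 0.406]
side -0.2 [0.405 0.405 0.405 0.405]
side -0.1 [-0.074 -0.073 -0.072 -0.07 ]
side -0.0 [0.084 0.087 0.088 0.088]
side 0.1 [0.051 0.053 0.055 0.058]
side 0.2 [0.405 0.405 0.405 0.406]
side 0.3 [0.405 0.405 0.405 0.405]
side 0.4 [0.404 0.405 0.405 0.405]
```

```bash
python3 -c "
from h import *
plan(.4747,.037,.04,-74.5)"
```

```text
off cm [ 6.93 -7.1   0.  ] turn -30.04 t 4.6
```

>>> {"fn": "send_rows", "kwargs": {"motion": [{"offset":[2,-1.2,0],"turn":0},{"offset":[4,-2.4,0],"turn":0},{"offset":[5.5,-4,0],"turn":-6},{"offset":[6.3,-5.6,0],"turn":-12},{"offset":[6.9,-7.1,0],"turn":-18},{"offset":[6.9,-7.1,0],"turn":-24},{"offset":[6.9,-7.1,0],"turn":-30},{"offset":[6.9,-7.1,0],"turn":-30}]}}

```text
t: 5.4
eef_pos: [0.4747, 0.0372, 0.1988]
ee_rot: [3.142, -0.0, -1.299]
force: [-0.4, 0.1, -2.2]
width: 0.0279
```

>>> {"fn": "send_rows", "kwargs": {"motion": [{"offset":[0,0,0],"turn":0},{"offset":[0,0,0.5],"turn":0},{"offset":[0,0,1],"turn":0},{"offset":[0,0,1.5],"turn":0},{"offset":[0,0,1.8],"turn":0},{"offset":[0,0,1.8],"turn":0}]}}

```text
t: 6.0
eef_pos: [0.4742, 0.0368, 0.1803]
ee_rot: [3.14, -0.0, -1.301]
force: [0.6, -0.1, -1.9]
width: 0.0279
```

```bash
python3 -c "
from h import *
st();both('3',(200,180),(180,150),160)"
```

```text
6.0 grasp [0.4742 0.0368 0.0213] rot [ 1.7993e+02 -1.0000e-02 -7.4570e+01] F [ 0.6 -0.1 -1.9] w 0.0279 q [ 0.49  0.31 -0.69 -0.   -0.57 -0.22]
```

View pics/z3.png

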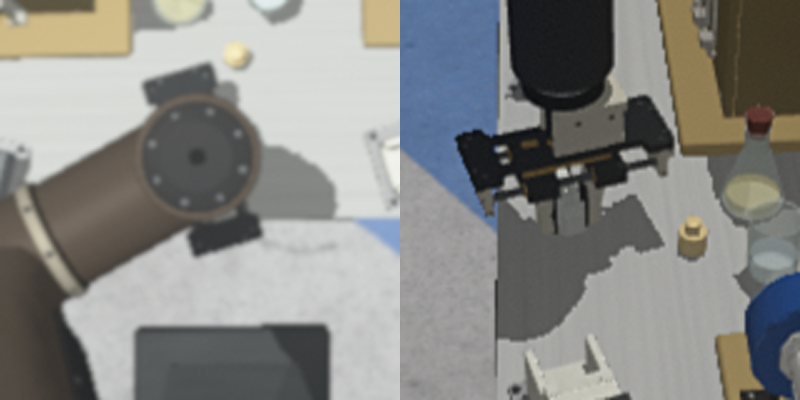

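>>> {"fn": "send_rows", "kwargs": {"motion": [{"offset":[0,0,0.1],"turn":0},{"offset":[0,0,0.1],"turn":0}]}}

```text
t: 6.3
eef_pos: [0.4744, 0.0369, 0.18]
ee_rot: [-3.141, 0.0, -1.301]
force: [0.0, 0.5, -1.5]
width: 0.0278
```

>>> {"fn": "send_rows", "kwargs": {"motion": [{"offset":[0,0,0],"turn":0},{"offset":[0,0,0],"turn":0},{"offset":[0,0,0],"turn":0},{"offset":[0,0,0],"turn":0},{"offset":[0,0,0],"turn":0}], "hand": 1}}

```text
t: 6.8
eef_pos: [0.4744, 0.0369, 0.18]
ee_rot: [-3.141, 0.0, -1.301]
force: [0.6, -0.0, 0.0]
width: 0.0626
```

>>> {"fn": "send_rows", "kwargs": {"motion": [{"offset":[0,0,-2],"turn":0},{"offset":[0,0,-6],"turn":0},{"offset":[0,0,-10],"turn":0},{"offset":[-4,0,-12],"turn":0},{"offset":[-9,0,-12],"turn":0},{"offset":[-14,0,-12],"turn":0},{"offset":[-18,0,-12],"turn":0},{"offset":[-18,0,-12],"turn":0}]}}

```text
t: 7.6
eef_pos: [0.4257, 0.2141, 0.3004]
ee_rot: [-3.14, 0.001, -1.297]
force: [0.4, -0.5, -0.1]
width: 0.0875
```

```bash
python3 -c "
from h import *
st();both('4',(200,160),(200,160),130)"
```

```text
7.6 grasp [0.4257 0.2141 0.1414] rot [-1.7991e+02  6.0000e-02 -7.4300e+01] F [ 0.4 -0.5 -0.1] w 0.0875 q [ 0.88  0.13 -0.56  0.   -0.88 -0.61]
```

View pics/z4.png

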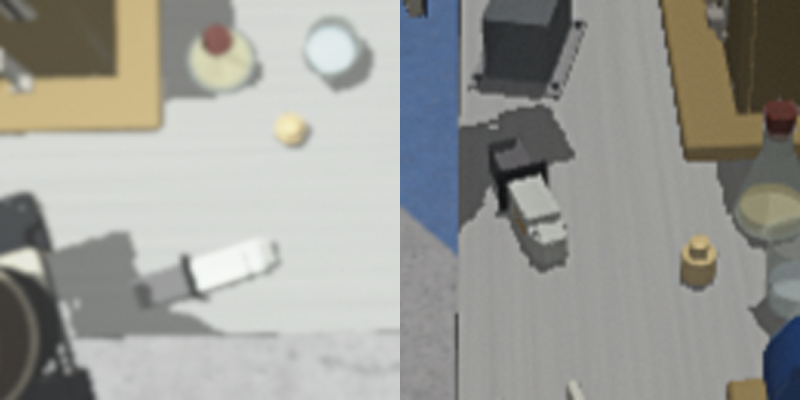

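Picture 6: the cartridge lies flat, released, nose toward the bay (crop: nose tip (275,250), collar (190,275), tail end (140,292)); weight and glassware untouched.

```bash
python3 -c "
from h import *
for n,box in(('t4',(240,295,230,265)),('s4',(228,258,200,250))):
  g=load(n);P=cloud(g);z=cv2.medianBlur(np.nan_to_num(P[...,2]).astype(np.float32),3)
  R=np.zeros(z.shape,bool);x0,x1,y0,y1=box;R[y0:y1,x0:x1]=1
  gray=g['frame'].mean(-1)
  for nm,m in(('all',R&(z>.015)&(z<.06)),('nose',R&(z>.015)&(z<.06)&(gray>175)),('collar',R&(z>.015)&(z<.06)&(gray<70))):
    k,l,s,c=cv2.connectedComponentsWithStats(m.astype(np.uint8));m=l==1+np.argmax(s[1:,4])
    v,u=np.nonzero(m);print(n,nm,m.sum(),*rect(g,m,.030),'mean',ray(g,[[u.mean(),v.mean()]],.03)*1000, gray[m].mean())
"
```

```text
t4 all 473 [463.   79.4] [ 38.3 129.1] 11.09 mean [[464.01202775  80.90788109]] 192.85271317829455
t4 nose 258 [472.4  53. ] [27.3 73.2] 17.23 mean [[472.08831538  53.88609377]] 237.67441860465115Traceback (most recent call last):
  File "<string>", line 8, in <module>
    k,l,s,c=cv2.connectedComponentsWithStats(m.astype(np.uint8));m=l==1+np.argmax(s[1:,4])
                                                                        ~~~~~~~~~^^^^^^^^^
    return _wrapfunc(a, 'argmax', axis=axis, out=out, **kwds)
    return bound(*args, **kwds)
ValueError: attempt to get argmax of an empty sequence
```

```bash
python3 -c "
from h import *
plan(.448,.1323,.021,-74.5)"
```

```text
off cm [ 8.180e+00 -1.000e-02  1.198e+01] turn 0.08 t 7.7
```

>>> {"fn": "send_rows", "kwargs": {"motion": [{"offset":[4,0,2],"turn":0},{"offset":[8.2,0,4],"turn":0},{"offset":[8.2,0,6],"turn":0},{"offset":[8.2,0,8.5],"turn":0},{"offset":[8.2,0,10.5],"turn":0},{"offset":[8.2,0,11.9],"turn":0},{"offset":[8.2,0,11.9],"turn":0},{"offset":[8.2,0,11.9],"turn":0}]}}

```text
t: 8.5
eef_pos: [0.4483, 0.1302, 0.1806]
ee_rot: [3.14, -0.001, -1.303]
force: [1.2, 0.5, 0.1]
width: 0.0875
```

```bash
python3 -c "
from h import *
st();plan(.448,.1323,.021,-74.5)"
```

```text
8.5 grasp [0.4483 0.1302 0.0216] rot [ 1.7993e+02 -3.0000e-02 -7.4640e+01] F [1.2 0.5 0.1] w 0.0875 q [ 0.71  0.3  -0.71 -0.   -0.56 -0.44]
off cm [-0.21 -0.03  0.06] turn -0.14 t 8.5
```

>>> {"fn": "send_rows", "kwargs": {"motion": [{"offset":[0,0,0],"turn":0},{"offset":[0,0,0],"turn":0},{"offset":[0,0,0],"turn":0},{"offset":[0,0,0],"turn":0},{"offset":[0,0,0],"turn":0},{"offset":[0,0,0],"turn":0},{"offset":[0,0,0],"turn":0},{"offset":[0,0,0],"turn":0}], "hand": -1, "squeeze": 50}}

```text
t: 9.3
eef_pos: [0.4481, 0.1313, 0.1809]
ee_rot: [3.141, -0.0, -1.301]
force: [-2.1, -0.1, 1.0]
width: 0.0291
```

>>> {"fn": "send_rows", "kwargs": {"motion": [{"offset":[0,0,0],"turn":0},{"offset":[0,0,0],"turn":0},{"offset":[0,0,0],"turn":0},{"offset":[0,0,-1.5],"turn":0},{"offset":[0,0,-3],"turn":0},{"offset":[0,0,-3.5],"turn":0},{"offset":[0,0,-3.5],"turn":0}]}}

```text
t: 10.0
eef_pos: [0.4484, 0.1315, 0.2164]
ee_rot: [-3.14, 0.001, -1.301]
force: [0.0, -1.2, -1.2]
width: 0.0275
```

```bash
python3 -c "
from h import *
st()
b=np.array([.4757,-.2133]); 
d=np.array([np.cos(np.radians(-74.5)),np.sin(np.radians(-74.5))])
# bay from vision, two heights
g=load('top0')
print(get_state()['moment'])"
```

```text
10.0 grasp [0.4484 0.1315 0.0574] rot [-1.7991e+02  4.0000e-02 -7.4560e+01] F [ 0.  -1.2 -1.2] w 0.0275 q [ 0.71  0.24 -0.67 -0.   -0.66 -0.44]
[ 0.17050378 -0.01245428 -0.01168227]
```

>>> {"fn": "send_rows", "kwargs": {"motion": [{"offset":[3.5,1.5,0],"turn":0},{"offset":[7,3,0],"turn":0},{"offset":[10.5,4.5,0],"turn":0},{"offset":[13.5,6,0],"turn":0},{"offset":[15.8,6.8,0],"turn":0},{"offset":[15.8,6.8,0],"turn":0},{"offset":[15.8,6.8,0],"turn":0},{"offset":[15.8,6.8,0],"turn":0}]}}

```text
t: 10.8
eef_pos: [0.4249, -0.0388, 0.2156]
ee_rot: [3.141, -0.0, -1.301]
force: [-0.8, 0.3, -1.8]
width: 0.0275
```

```bash
python3 -c "
from h import *
st();both('5',(280,170),(190,220),120)"
```

```text
10.8 grasp [ 0.4249 -0.0388  0.0566] rot [179.98  -0.   -74.55] F [-0.8  0.3 -1.8] w 0.0275 q [ 0.38  0.18 -0.76 -0.   -0.63 -0.11]
```

View pics/z5.png

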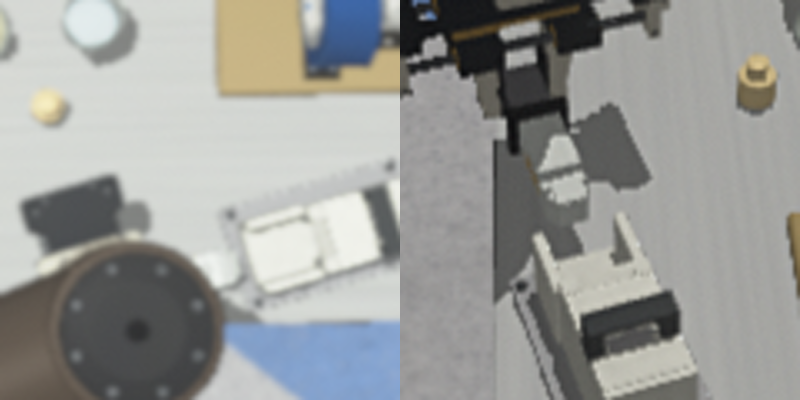

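```bash
cat > lat.py <<'E'
from h import *
import sys
n=np.array([.9636,.2672]);d=np.array([.2672,-.9636])
for f in sys.argv[2:]:
  g=load(f);P=cloud(g);z=cv2.medianBlur(np.nan_to_num(P[...,2]).astype(np.float32),3)
  nz=float(sys.argv[1])
  l=P[...,:2]@d; t=P[...,:2]@n
  for nm,zc,lo,hi in(('nose',nz,.215,.275),('roof',.065,.34,.43),('cheeks',.055,.285,.325)):
    m=(abs(z-zc)<(.009 if nm!='nose' else .012))&(l>lo)&(l<hi)&(abs(t-.4)<.045)
    v,u=np.nonzero(m)
    if len(u)<20: print(f,nm,len(u)); continue
    Q=ray(g,np.c_[u,v],zc)*1000; L=Q@d;T=Q@n
    mids=[]
    for a in np.arange(lo*1000,hi*1000,5):
      s=(L>=a)&(L<a+5)
      if s.sum()>5: mids.append((a+2.5,(T[s].min()+T[s].max())/2,np.ptp(T[s])))
    mids=np.array(mids); print(f,nm,m.sum(),'L',L.min().round(1),L.max().round(1),'mid',np.median(mids[:,1]).round(2),'w',np.median(mids[:,2]).round(1),'slope',np.polyfit(mids[:,0],mids[:,1],1)[0].round(3))
E
python3 lat.py .066 t5 s5; python3 -c "
from h import *
s=get_state()['eef_pos'][:2]*1000;print(s@[.9636,.2672])"
```

```text
t5 nose 102 L 234.6 269.0 mid 402.98 w 22.9 slope -0.175
t5 roof 540 L 339.5 428.8 mid 401.41 w 54.3 slope 0.0
t5 cheeks 85 L 285.6 324.6 mid 401.04 w 59.5 slope 0.02
s5 nose 294 L 214.7 282.0 mid 397.9 w 28.6 slope -0.031
s5 roof 847 L 337.2 436.2 mid 398.21 w 56.5 slope 0.005
s5 cheeks 129 L 286.8 356.0 mid 398.25 w 61.2 slope -0.039
399.22545570896654
```

```bash
python3 -c "
from h import *
n=np.array([.9636,.2672]);d=np.array([.2672,-.9636])
for f in('t5','s5'):
  g=load(f);P=cloud(g);l=P[...,:2]@d;t=P[...,:2]@n
  for a in range(190,275,10):
    m=(l>a/1000)&(l<a/1000+.01)&(abs(t-.4)<.009)&(P[...,2]>.055)&(P[...,2]<.085)
    if m.sum()>4: print(f,a+5,m.sum(),(np.nanmedian(P[m][:,2])*1000).round(1))
"
```

```text
t5 245 18 57.1
t5 255 24 61.2
t5 265 21 62.9
s5 195 45 69.4
s5 205 27 66.4
s5 215 30 65.5
s5 225 26 65.5
s5 235 25 65.1
s5 245 42 61.9
s5 255 11 65.0
s5 265 45 62.5
s5 275 15 59.5
```

>>> {"fn": "send_rows", "kwargs": {"motion": [{"offset":[0,0,0.5],"turn":0},{"offset":[0,0,0.9],"turn":0},{"offset":[1,0,0.9],"turn":0},{"offset":[2,0,0.9],"turn":0},{"offset":[3,0,0.9],"turn":0},{"offset":[4,0,0.9],"turn":0},{"offset":[5,0,0.9],"turn":0},{"offset":[5,0,0.9],"turn":0}]}}

```text
t: 11.7
eef_pos: [0.4384, -0.0885, 0.2069]
ee_rot: [-3.142, -0.0, -1.303]
force: [0.1, 0.5, -1.7]
width: 0.0277
```

>>> {"fn": "send_rows", "kwargs": {"motion": [{"offset":[0,0,0],"turn":0},{"offset":[0.7,0,0],"turn":0},{"offset":[1.4,0,0],"turn":0},{"offset":[2.1,0,0],"turn":0},{"offset":[2.1,0,0],"turn":0}]}}

```text
t: 12.2
eef_pos: [0.444, -0.1082, 0.2069]
ee_rot: [-3.142, -0.0, -1.302]
force: [-0.2, 0.3, -2.2]
width: 0.0276
```

```bash
python3 -c "
from h import *
st();both('6',(280,170),(190,220),120)
s=get_state()['eef_pos'][:2]*1000;print(s@[.9636,.2672],s@[.2672,-.9636])"; python3 lat.py .056 t6 s6
```

```text
12.2 grasp [ 0.444  -0.1082  0.0479] rot [-180.     -0.    -74.59] F [-0.2  0.3 -2.2] w 0.0276 q [ 0.19  0.24 -0.71  0.   -0.62  0.07]
398.7282212967431 222.36256291333905
t6 nose 0
t6 roof 500 L 340.0 428.8 mid 401.51 w 54.3 slope -0.08
t6 cheeks 0
s6 nose 444 L 210.6 278.9 mid 399.32 w 41.7 slope -0.068
s6 roof 844 L 339.6 436.4 mid 398.21 w 56.2 slope 0.004
s6 cheeks 356 L 281.1 330.2 mid 398.25 w 60.9 slope -0.042
```

View pics/z6.png

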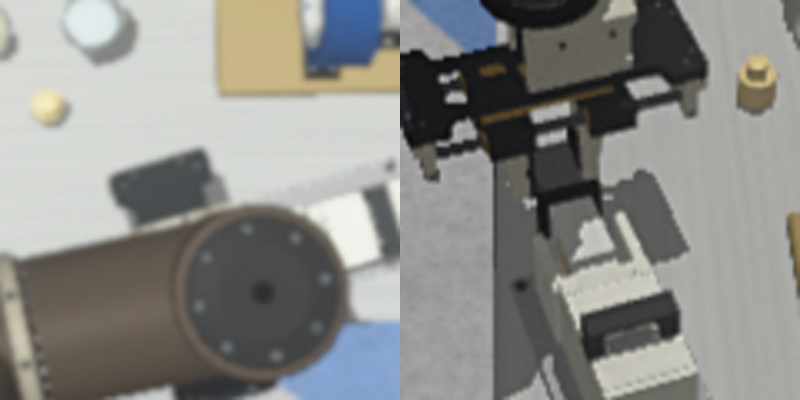

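Picture 8: the nose lies between the cheeks with its tip just entering the mouth (side crop, about (590,260)), centred, no contact force.

>>> {"fn": "send_rows", "kwargs": {"motion": [{"offset":[0.6,-0.05,0],"turn":0},{"offset":[1.2,-0.06,0],"turn":0},{"offset":[1.8,-0.06,0],"turn":0},{"offset":[2.4,-0.06,0],"turn":0},{"offset":[2.4,-0.06,0],"turn":0}]}}

```text
t: 12.8
eef_pos: [0.4509, -0.1311, 0.2069]
ee_rot: [3.142, -0.0, -1.302]
force: [0.8, -0.3, -2.0]
width: 0.0281
```

```bash
cat > p.py <<'E'
from h import *
st()
s=get_state();p=s['eef_pos'][:2]*1000;print('lat',p@[.9636,.2672],'l',p@[.2672,-.9636],'Fl',s['force'][:2]@[.2672,-.9636],'Fn',s['force'][:2]@[.9636,.2672],s['moment'].round(2))
E
python3 p.py
```

```text
12.8 grasp [ 0.4509 -0.1311  0.0479] rot [180.   -0.  -74.6] F [ 0.8 -0.3 -2. ] w 0.0281 q [ 0.14  0.26 -0.68  0.   -0.63  0.13]
lat 399.42421529900446 l 246.84397582627992 Fl 0.49215410421263894 Fn 0.691323676702809 [ 0.21  0.02 -0.02]
```

>>> {"fn": "send_rows", "kwargs": {"motion": [{"offset":[0.5,0,0],"turn":0},{"offset":[1,0,0],"turn":0},{"offset":[1.5,0,0],"turn":0},{"offset":[2,0,0],"turn":0},{"offset":[2,0,0],"turn":0}]}}

```text
t: 13.3
eef_pos: [0.4562, -0.1503, 0.2069]
ee_rot: [-3.142, -0.0, -1.302]
force: [-0.1, 0.5, -2.5]
width: 0.0274
```

```bash
python3 p.py
```

```text
13.3 grasp [ 0.4562 -0.1503  0.0479] rot [-180.     -0.    -74.58] F [-0.1  0.5 -2.5] w 0.0274 q [ 0.09  0.27 -0.65  0.   -0.64  0.18]
lat 399.43194808927296 l 266.68700312644984 Fl -0.4748466610623348 Fn 0.04754543395486066 [ 0.26  0.04 -0.02]
```

>>> {"fn": "send_rows", "kwargs": {"motion": [{"offset":[0,0,0.15],"turn":0},{"offset":[0,0,0.15],"turn":0}]}}

```text
t: 13.5
eef_pos: [0.4558, -0.1497, 0.2052]
ee_rot: [3.141, 0.0, -1.301]
force: [-0.8, -0.2, -1.8]
width: 0.0279
```

>>> {"fn": "send_rows", "kwargs": {"motion": [{"offset":[0,0,0],"turn":0},{"offset":[0,0,0],"turn":0},{"offset":[0,0,0],"turn":0},{"offset":[0,0,0],"turn":0},{"offset":[0,0,0],"turn":0},{"offset":[0,0,0],"turn":0}], "hand": 1}}

```text
t: 14.1
eef_pos: [0.456, -0.1497, 0.2055]
ee_rot: [-3.142, -0.0, -1.301]
force: [-0.4, -0.1, -1.0]
width: 0.0703
```

>>> {"fn": "send_rows", "kwargs": {"motion": [{"offset":[0,0,-2],"turn":0},{"offset":[0,0,-4.5],"turn":0},{"offset":[0,0,-6.5],"turn":0},{"offset":[-1.5,0,-6.5],"turn":0},{"offset":[-4,0,-6.5],"turn":0},{"offset":[-6,0,-6.5],"turn":0},{"offset":[-6,0,-6.5],"turn":0}]}}

```text
t: 14.8
eef_pos: [0.4394, -0.0907, 0.2707]
ee_rot: [-3.141, 0.0, -1.3]
force: [0.1, -1.4, -0.3]
width: 0.0877
```

>>> {"fn": "send_rows", "kwargs": {"motion": [{"offset":[0,0,0],"turn":0},{"offset":[-4,0,0],"turn":0},{"offset":[-8,0,0],"turn":0},{"offset":[-8,0,0],"turn":0},{"offset":[-8,0,0],"turn":0},{"offset":[-8,0,0],"turn":0},{"offset":[-8,0,0],"turn":0},{"offset":[-8,0,0],"turn":0}], "hand": -1}}

```text
t: 15.6
eef_pos: [0.4189, -0.0156, 0.2703]
ee_rot: [3.141, -0.0, -1.303]
force: [0.5, -0.5, -0.3]
width: 0.029
```

```bash
python3 p.py; python3 -c "
from h import *
both('7',(300,170),(190,230),110)"
```

```text
15.6 grasp [ 0.4189 -0.0156  0.1113] rot [ 1.7998e+02 -1.0000e-02 -7.4650e+01] F [ 0.5 -0.5 -0.3] w 0.029 q [ 0.44  0.08 -0.71  0.   -0.78 -0.17]
lat 399.4303266274816 l 126.98403966442916 Fl 0.5866773126203936 Fn 0.3260681046884504 [ 0.13 -0.04  0.  ]
```

View pics/z7.png

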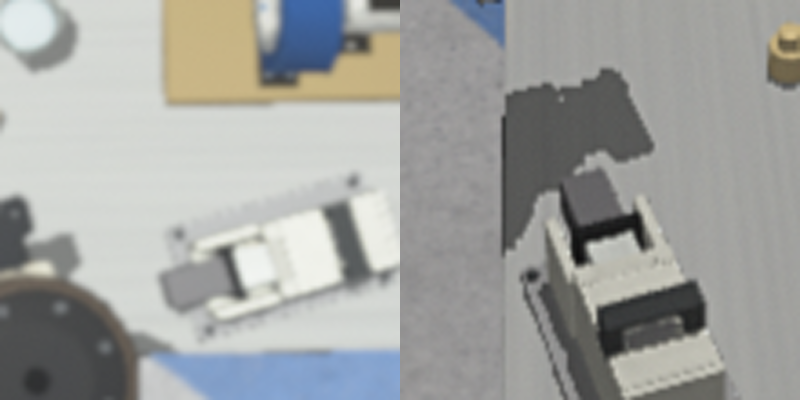

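Picture 9: the cartridge rests in the bay mouth, collar between the cheeks at (232,275), tail protruding in line; arm clear.

>>> {"fn": "send_rows", "kwargs": {"motion": [{"offset":[3.5,0,1],"turn":0},{"offset":[7,0,2],"turn":0},{"offset":[9.5,0,4],"turn":0},{"offset":[9.8,0,5.2],"turn":0},{"offset":[9.8,0,6.2],"turn":0},{"offset":[9.8,0,6.2],"turn":0},{"offset":[9.8,0,6.2],"turn":0},{"offset":[9.8,0,6.2],"turn":0}]}}

```text
t: 16.5
eef_pos: [0.4451, -0.1088, 0.2091]
ee_rot: [-3.14, -0.0, -1.3]
force: [0.2, -0.3, 0.6]
width: 0.0005
```

```bash
python3 p.py; python3 - <<'E'
from h import *
n=np.array([.9636,.2672]);d=np.array([.2672,-.9636])
for f in('t7','s7'):
  g=load(f);P=cloud(g);l=P[...,:2]@d;t=P[...,:2]@n
  m=(abs(P[...,2]-.054)<.008)&(l>.24)&(l<.30)&(abs(t-.4)<.014)
  v,u=np.nonzero(m);Q=ray(g,np.c_[u,v],.054)*1000;print(f,m.sum(),(Q@d).min(),np.percentile(Q@d,3))
E
```

```text
16.5 grasp [ 0.4451 -0.1088  0.0501] rot [-1.7993e+02 -1.0000e-02 -7.4490e+01] F [ 0.2 -0.3  0.6] w 0.0005 q [ 0.19  0.24 -0.7   0.   -0.63  0.08]
lat 399.8118903153914 l 223.77112775939594 Fl 0.30298561654914613 Fn 0.13543469138060982 [ 0.08 -0.02 -0.04]
t7 161 254.16065793122831 255.30113639941837
s7 189 256.2137988469914 257.38201731658813
```

>>> {"fn": "send_rows", "kwargs": {"motion": [{"offset":[1,0,0],"turn":0},{"offset":[2,0,0],"turn":0},{"offset":[2.4,0,0],"turn":0},{"offset":[2.8,0,0],"turn":0},{"offset":[3.2,0,0],"turn":0},{"offset":[3.6,0,0],"turn":0},{"offset":[3.6,0,0],"turn":0}]}}

```text
t: 17.2
eef_pos: [0.4545, -0.1439, 0.2087]
ee_rot: [-3.141, 0.001, -1.302]
force: [-2.0, 7.6, 5.9]
width: 0.0007
```

```bash
python3 p.py
```

```text
17.2 grasp [ 0.4545 -0.1439  0.0497] rot [-1.7998e+02  3.0000e-02 -7.4580e+01] F [-2.   7.6  5.9] w 0.0007 q [ 0.11  0.27 -0.66 -0.   -0.64  0.16]
lat 399.492988052535 l 260.14426775536145 Fl -7.882641898518865 Fn 0.09712855145715982 [2.35 0.6  0.03]
```

>>> {"fn": "send_rows", "kwargs": {"motion": [{"offset":[0.2,0,0],"turn":0},{"offset":[0.4,0,0],"turn":0},{"offset":[0.6,0,0],"turn":0},{"offset":[0.8,0,0],"turn":0},{"offset":[0.8,0,0],"turn":0}]}}

```text
t: 17.7
eef_pos: [0.4566, -0.152, 0.2084]
ee_rot: [3.142, -0.0, -1.301]
force: [0.8, 0.6, -0.5]
width: 0.0002
```

```bash
python3 p.py
```

```text
17.7 grasp [ 0.4566 -0.152   0.0494] rot [ 1.800e+02 -1.000e-02 -7.456e+01] F [ 0.8  0.6 -0.5] w 0.0002 q [ 0.09  0.27 -0.65  0.   -0.65  0.18]
lat 399.37033066820226 l 268.4519279756991 Fl -0.3833012507564384 Fn 0.9139363264209015 [ 0.11  0.03 -0.01]
```

>>> {"fn": "send_rows", "kwargs": {"motion": [{"offset":[0.1,0,0],"turn":0},{"offset":[0.2,0,0],"turn":0},{"offset":[0.2,0,0],"turn":0}]}}

```text
t: 18.0
eef_pos: [0.4569, -0.1535, 0.2084]
ee_rot: [3.141, 0.001, -1.302]
force: [-1.5, 5.4, 3.0]
width: 0.0004
```

```bash
python3 p.py
```

```text
18.0 grasp [ 0.4569 -0.1535  0.0494] rot [ 1.7999e+02  3.0000e-02 -7.4570e+01] F [-1.5  5.4  3. ] w 0.0004 q [ 0.08  0.27 -0.65 -0.   -0.65  0.18]
lat 399.2369446327435 l 269.9783796842702 Fl -5.60881882789334 Fn 0.043946591095525456 [1.9  0.45 0.  ]
```

>>> {"fn": "send_rows", "kwargs": {"motion": [{"offset":[0.1,0,0],"turn":0},{"offset":[0.2,0,0],"turn":0},{"offset":[0.2,0,0],"turn":0}]}}

```text
t: 18.3
eef_pos: [0.457, -0.154, 0.2084]
ee_rot: [3.141, 0.003, -1.302]
force: [-5.2, 22.4, 9.5]
width: 0.0004
```

```bash
python3 p.py
```

```text
18.3 grasp [ 0.457  -0.154   0.0494] rot [ 1.7999e+02  1.5000e-01 -7.4600e+01] F [-5.2 22.4  9.5] w 0.0004 q [ 0.08  0.27 -0.65 -0.   -0.65  0.19]
lat 399.18961994795916 l 270.53206519749796 Fl -22.986203166784914 Fn 0.9408275807004696 [ 7.86  1.91 -0.01]
```

Force has risen to 23 N with almost no travel: that is the hard stop. Backing off.

>>> {"fn": "send_rows", "kwargs": {"motion": [{"offset":[-1,0,0],"turn":0},{"offset":[-3,0,0],"turn":0},{"offset":[-6,0,-2],"turn":0},{"offset":[-10,0,-5],"turn":0},{"offset":[-14,0,-8],"turn":0},{"offset":[-17,0,-8],"turn":0},{"offset":[-17,0,-8],"turn":0},{"offset":[-17,0,-8],"turn":0}]}}

```text
t: 19.1
eef_pos: [0.4121, 0.0088, 0.2886]
ee_rot: [-3.141, -0.0, -1.299]
force: [0.3, 0.3, -0.4]
width: 0.0002
```

```bash
python3 p.py; python3 - <<'E'
from h import *
both('8',(320,190),(210,250),90)
n=np.array([.9636,.2672]);d=np.array([.2672,-.9636])
for f in('t8','s8'):
  g=load(f);P=cloud(g);l=P[...,:2]@d;t=P[...,:2]@n
  m=(abs(P[...,2]-.054)<.008)&(l>.24)&(l<.32)&(abs(t-.4)<.012)
  v,u=np.nonzero(m);Q=ray(g,np.c_[u,v],.054)*1000;print(f,m.sum(),np.percentile(Q@d,3))
E
```

```text
19.1 grasp [0.4121 0.0088 0.1296] rot [-179.97   -0.    -74.43] F [ 0.3  0.3 -0.4] w 0.0002 q [ 0.51  0.04 -0.7   0.   -0.83 -0.23]
lat 399.4193764643683 l 101.67291991765724 Fl -0.20437871730816437 Fn 0.39107602297275346 [0.02 0.01 0.01]
t8 134 280.0710277442146
s8 156 282.5188468403118
```

View pics/z8.png

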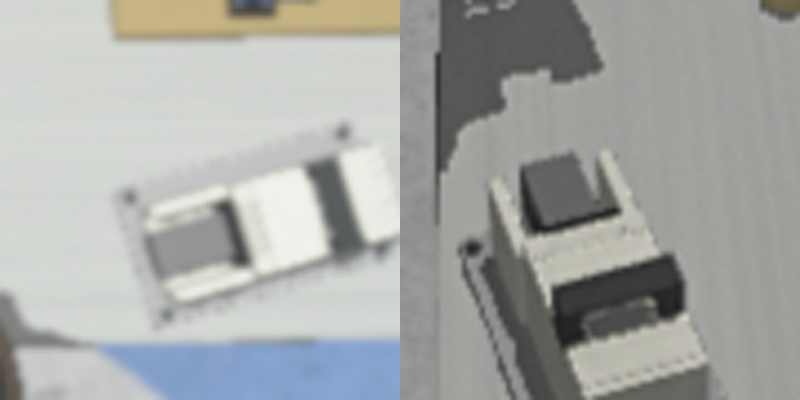

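Picture 10: the collar is flush against the bay face (top crop (240,232)), with only the tail end past the cheeks and the arm clear.

```bash
python3 - <<'E'
from h import *
a=load('t8')['frame'].astype(int);b=load('top0')['frame'].astype(int)
print('bystander px diff',abs(a-b)[165:210,258:320].mean())
job_done()
E
```

```text
bystander px diff 14.75352449223417
the job is handed in; nothing more can be done
```

```bash
python3 - <<'E'
import cv2
a=cv2.imread('pics/top0.png');b=cv2.imread('pics/t8.png')
for n,(u,v) in dict(flask=(271,178),beaker=(308,175),weight=(294,202)).items():
    t=a[v-9:v+10,u-9:u+10];r=cv2.matchTemplate(b[v-20:v+21,u-20:u+21],t,cv2.TM_CCOEFF_NORMED);_,s,_,p=cv2.minMaxLoc(r);print(n,round(s,3),'shift px',p[0]-11,p[1]-11)
E
```

```text
flask 1.0 shift px 0 0
beaker 0.997 shift px 0 0
weight 0.995 shift px 0 0
```

The cartridge is pressed home in the bay, and I handed the job in at about 19 s of the 56 s allowed. I drew it out by the nose, laid it flat on the bench and released it. I then took it by the tail, started it into the bay and pushed it home from behind with the fingers shut.

**Last checks**
- **Catch:** the push force peaked at about 8 N among the readings, then fell to 0, which I read as the catch dropping into the groove. I did not measure the catch position itself.
- **Seating:** after that the force rose to 23 N within about 0.5 mm, which is the hard stop. The final picture shows the collar flush with the face of the bay.
- **Arm:** it is backed well clear, with the force reading near zero.
- **Bystanders:** template matching shows 0 pixel shift for the flask, beaker and weight. A raw image difference over that area was not zero (14.75), which I put down to the arm's shadow.

**What disagreed:** the two cameras put the bay's axis about 3 mm apart sideways. I set the sideways alignment by comparing the nose and bay within the same side view. The final tail-end reading also differed, 280.1 mm in one view and 282.5 mm in the other, against about 278.5 mm expected. That is within or near camera error, so I relied on the felt stop for the depth.

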